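# Hold a chamber slide home in the corner of an imager's slide holder

## Task

Pick up the chamber slide from the bench mat and, keeping it level because its wells are full, lay it flat in the slide holder on top of the imaging microscope with its flat label end away from the end stop. Slide it home into the corner, so that its long side is flush against the long stop and its chamber end is against the end stop, and keep hold of it, pressing it lightly but surely against both stops at once: finish like that, without letting go, so that I can close the clip. Do not force it (it is glass), and leave the rack, bottle and dishes on the bench alone.

Things in the scene. Friction and masses are not known exactly. Their poses are not given: they have to be found in the camera images.
- slide_mid (a point): Centre (half-way along, across and up) of the loose eight-well chamber slide: 25.5 mm wide (its x), 75.5 long (its y), 18 high, about 35 g, lying flat on the green mat (mat top 2 mm above the bench). Its lidded chamber is a rigid block 18 mm high from the -y end to 18 mm on the +y side of this point; the rest, at +y, is the 2 mm thin label end. Grip it across its width here.
- slide_label (a point): Centre of the flat label field on top of the slide's 2 mm thin label end, 28 mm from the slide's centre along the slide's +y. Same axes as the slide.
- corner (a point): Inner corner of the two stops, level with the holder's flat black top on which the slide lies, 122 mm above the bench, on the fixed white imaging microscope (250 x 260 mm over its black stage plate). z up; the long stop's face is the plane x = 0, the end stop's face the plane y = 0; the slide's place is at -x, +y, with a 44 x 18 mm window under the chamber. The top extends 55 mm to -x and 100 to +y.
- home (a point): Where the slide's centre is when it is home: 12.75 mm to the -x, 37.75 mm to the +y and 9 mm above the corner, axes of the corner. The slide's own axes are then parallel to these, its label end pointing to +y.
- clip (a point): Top of the brass thumbscrew (8 mm high, 11 mm wide) of the holder's opened retaining clip, whose thin leaf points to -x. Besides the stops it is the only raised thing on the holder; it need not be touched.
- long_stop: Fixed straight aluminium bar on the holder, 4 mm high, 8 mm wide, that stops the slide's long side. Origin and axes of the corner; its face x = 0 runs from y = 4 to y = 70 mm, the bar lying on the +x side.
- end_stop: Fixed aluminium bar on the holder, 4 mm high, 8 mm wide, that stops the slide's chamber end. Origin and axes of the corner; its face y = 0 runs from x = -24 to x = -2 mm, the bar lying on the -y side.
- tube_rack: Bystander: white rack with micro tubes, 68 x 114 mm, 46 mm high, origin under its centre. Not to be moved.
- oil_bottle: Bystander: small amber bottle, 30 mm in diameter, 68 mm high, origin under its centre. Not to be moved.
- dishes: Bystander: two stacked culture dishes, 61 mm in diameter, 30 mm high, origin under their centre. Not to be moved.

How it is judged:
By the outcome, as a careful person would: the job done as asked, in the order asked, and still so for the second after the job is handed in, while the arm keeps its last pose, push and grip.
It also fails if it takes over 61 s, if anything falls off the work surface, if the arm or the gripper's body presses on something with over 40 N, if the wrist force passes 120 N, or if a joint passes its speed limit or range.

## Robot

A 6-joint arm with a two-finger parallel gripper is mounted at the origin on the work surface. World frame = base frame: x ahead of the robot, y to its left, z up, the work surface at z = 0. Lengths are in mm, angles in rad, forces in N, time in s.
With the tool pointing down it reaches from about 400 to 925 mm from the base axis. Payload 12.5 kg.
Tool frame: the origin (TCP) lies on the centre line of the jaws, within the pads' length; the fingertips stand 17 mm ahead of it and the grasp point (between the pads) lies 2 mm behind it; z points along the fingers, y is the line along which they close (so a half turn about z gives the same grasp; the last joint's range is limited). The gripper opens to 95 mm and grips with 3 to 60 N. Pads are 20 mm wide; open, the fingers measure 119 mm over their backs; the gripper's body (75 mm by 180 mm) begins 59 mm behind the grasp point.
Start: joints at [-1.27, 0.491, 1.559, -0, 1.092, -0.106], TCP at [247.319, -574.002, 231.661] pointing down, gripper open.
Joint ranges: [-3.1, 3.1], [-0.84, 2.19], [0.05, 2.79], [-1.13, 4.28], [0.06, 2.93], [-2.69, 2.69]. Speed limits (rad/s): [2.22, 2.22, 2.79, 3.14, 3.14, 3.14].

## Interface

Orientations are given as [roll, pitch, yaw] about the fixed x, y, z axes, in that order (R = Rz(yaw) Ry(pitch) Rx(roll)).
In Python, from cell import env gives the robot as it stands.
- The arm moves only by the tool drive_tool, never from a script. Its argument "deltas" is text: rows parted by semicolons, each of 4 numbers parted by spaces: the shift along the world's x, y, z normalised to -1 to 1, where 1 is 100 mm, then the turn about the world's z normalised to -1 to 1, where 1 is 180 degrees. A call has 1 to 10 rows; each row shifts and turns the commanded pose from where the row before left it; what a row does not reach is not made up. A row lasts 1/12 s, in which the tool goes at most 41.7 mm and 7.16 degrees, less where a joint would pass 70% of its speed; a pose out of reach is approached as far as the arm can. A call with a number of a shift or a turn outside -1 to 1 is refused whole. A call with a gripper value outside its range is refused whole. "gripper" is the closure, from 0 (fully open) to 1 (shut), set as the call begins (left out, the last holds). The fingers move at their own pace and stop on an object; the grip force is fixed at half the most. Time passes only in rows, so rows that do not move let the fingers close. It gives the time, the measured TCP pose, the force, the opening and the grip force at its end, in the units of the state.
- env.state(): the state, without advancing time (a new reading comes with each control period).
- env.read_camera(name): name is "side" or "top" or "wrist"; returns (picture, depth): 420x560x3 uint8, red, green, blue; 420x560 float32, mm along the optical axis (not along the pixel's ray), 0 where there is no reading.
- env.camera_params(name): a dict with "mtx" (3x3 intrinsics, pixels), "k1" (the pictures are not rectified: a ray, as slopes to the right and down, at radius r is drawn at 1 + k1 r^2 times it, then the intrinsics apply), "camera_from_world" (4x4, takes a point from world to camera coordinates); the wrist camera has in their place "mount" (4x4, takes a point from camera to tool coordinates, whose origin is the TCP and whose axes are the flange's). Camera axes: x right, y down, z forward; pixel columns grow to the right and rows downward; lengths in mm; the calibration is good to about 2 mm. A picture is of the moment at which its call begins: read the wrist's pose just before it. camera_params takes no time and is no camera call.
- env.job_done(): hands the job in; it is judged then, once.
The state is a dict: "t": time; "joints": joint angles; "qvel": joint speeds; "tau": joint torques, N m; "eef_pos": TCP position; "tcp_rot": TCP orientation; "ft_force": force on the tool from outside, world axes, zero at the start; "moment": the same for the moment, N m; "opening": opening from 0.0 (shut) to 1.0 (fully open); "grip_force": force on a finger pad.
Only numpy, scipy, OpenCV 4.12 (cv2) and the standard library are available. Lean on these libraries where they do the work, as an engineer would, in place of code of your own. Each camera call takes 0.05 s, during which the arm holds its last target. There are 200 camera calls.

## Working session

There is one attempt and no reset: what is moved stays moved. The work goes in short steps, Python scripts to look and compute and a tool call to move; the robot and the scene stay as the last step left them, time stands still between calls to the robot, and variables do not carry over. Pictures are saved under pics/ and viewed, at most 10 in all, crops included, and the job is handed in when it is done.

Besides the shell and the picture viewer there is one more tool, called after "Call:" in YAML: its name, and indented under it one key for each argument. drive_tool: Moves the arm, as the interface text tells. Its arguments: {"type":"object","properties":{"deltas":{"type":"string"},"gripper":{"type":"number"}},"required":["deltas"]}

```bash
mkdir -p pics; cat > h.py <<'E'
import numpy as np, cv2
from cell import env
from scipy.spatial.transform import Rotation as R
def cam(n):
    s=env.state(); p=env.camera_params(n)
    im,d=env.read_camera(n)
    K=np.array(p["mtx"]);k1=p["k1"]
    if n=="wrist":
        T=np.eye(4);T[:3,:3]=R.from_euler('xyz',s["tcp_rot"]).as_matrix();T[:3,3]=s["eef_pos"]
        W=T@np.array(p["mount"])
    else: W=np.linalg.inv(np.array(p["camera_from_world"]))
    return im,d,K,k1,W
def rays(uv,K,k1):
    uv=np.atleast_2d(np.asarray(uv,float))
    x=np.c_[(uv[:,0]-K[0,2])/K[0,0],(uv[:,1]-K[1,2])/K[1,1]]
    y=x.copy()
    for _ in range(20): y=x/(1+k1*(y**2).sum(1,keepdims=True))
    return np.c_[y,np.ones(len(y))]
def onz(uv,z,K,k1,W):
    r=rays(uv,K,k1)@W[:3,:3].T; o=W[:3,3]
    return o+r*((z-o[2])/r[:,2])[:,None]
def cloud(d,K,k1,W):
    v,u=np.mgrid[:d.shape[0],:d.shape[1]]
    r=rays(np.c_[u.ravel(),v.ravel()],K,k1)*d.reshape(-1,1)
    return (r@W[:3,:3].T+W[:3,3]).reshape(d.shape+(3,))
def save(n,im): cv2.imwrite(f"pics/{n}.png",cv2.cvtColor(im,cv2.COLOR_RGB2BGR))
def load(n):
    z=np.load(n+".npz");return z["im"],z["d"],z["K"],float(z["k1"]),z["W"]
def grab(n,f):
    a=cam(n);save(f,a[0]);np.savez(f,im=a[0],d=a[1],K=a[2],k1=a[3],W=a[4]);return a
E
python3 - <<'E'
from h import *
for n in("top","side"):
    a=grab(n,n+"1");print(n,a[2],a[3],a[4].round(3))
print(env.state())
E
```

```text
top [[438.16402552   0.         282.3100261 ]
 [  0.         438.16402552 205.19919455]
 [  0.           0.           1.        ]] -0.01422822177091961 [[ 1.60000e-02 -9.92000e-01  1.26000e-01  4.71410e+02]
 [-1.00000e+00 -1.30000e-02  2.70000e-02  1.10917e+02]
 [-2.50000e-02 -1.26000e-01 -9.92000e-01  9.72475e+02]
 [ 0.00000e+00  0.00000e+00  0.00000e+00  1.00000e+00]]
side [[496.05515511   0.         280.24323863]
 [  0.         496.05515511 213.46035378]
 [  0.           0.           1.        ]] 0.016547253860119498 [[-8.49000e-01 -3.33000e-01  4.11000e-01  1.33825e+02]
 [-5.29000e-01  5.59000e-01 -6.39000e-01  8.21707e+02]
 [-1.70000e-02 -7.60000e-01 -6.50000e-01  8.07242e+02]
 [ 0.00000e+00  0.00000e+00  0.00000e+00  1.00000e+00]]
{'t': 0.1, 'joints': array([-1.26960550e+00,  4.91498249e-01,  1.55936948e+00,  1.57779565e-05,
        1.09170687e+00, -1.05569996e-01]), 'qvel': array([-0.00140111, -0.00114254, -0.00290732, -0.00173308,  0.00095646,
       -0.00028552]), 'tau': array([ 3.22789863e-03, -6.13621616e+01, -2.58605146e+01,  6.94207102e-02,
        4.70197177e-02, -4.90980176e-05]), 'eef_pos': array([ 247.25746883, -573.80397113,  231.12737252]), 'tcp_rot': array([-3.14061765e+00, -1.17387604e-04,  4.06753490e-01]), 'ft_force': array([-0.52384269, -0.24979119,  0.16711833]), 'moment': array([ 0.03720603, -0.00104687,  0.01836841]), 'grip_force': 0.0, 'opening': 1.0019085501228067}
```

View pics/top1.png

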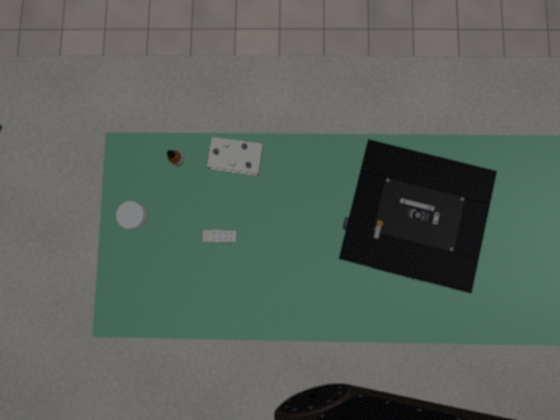

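View pics/side1.png

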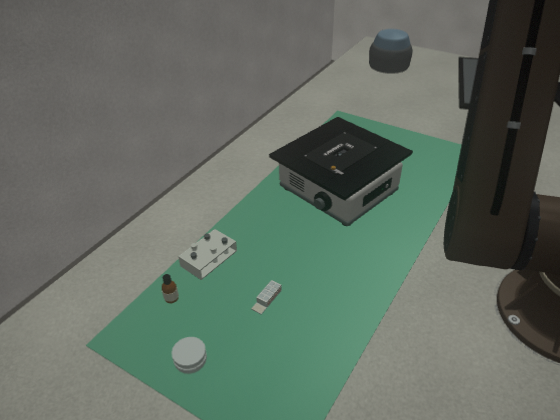

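```bash
python3 - <<'E'
from h import *
im,d,K,k1,W=load("top1")
C=cloud(d,K,k1,W)
hsv=cv2.cvtColor(im,cv2.COLOR_RGB2HSV)
def q(n,uv,z): print(n,onz(uv,z,K,k1,W).round(1).tolist(), C[uv[1],uv[0]].round(1))
q("slide",(219,236),20);q("label",(207,236),4);q("corner",(433,208),122);q("longL",(401,201),126);q("longR",(434,208),126);q("end",(436,218),126);q("clip",(379,224),130)
q("plateTL",(369,141),115);q("plateTR",(495,172),115);q("plateBR",(472,292),115);q("plateBL",(340,258),115)
q("bottle",(175,157),68);q("rack",(235,157),46);q("dish",(130,215),30)
w=((hsv[...,1]<60)&(hsv[...,2]>95)).astype(np.uint8)[225:247,195:245]
c=max(cv2.findContours(w,0,2)[0],key=cv2.contourArea);r=cv2.minAreaRect(c);print(r)
a=cv2.resize(im[220:250,190:250],None,fx=8,fy=8,interpolation=cv2.INTER_CUBIC)
b=cv2.resize(im[175:255,365:470],None,fx=7,fy=7,interpolation=cv2.INTER_CUBIC)
o=np.zeros((600,740,3),np.uint8);o[:560,:735]=cv2.convertScaleAbs(b,alpha=1.8)
save("hold",o)
p=env.camera_params("wrist");print(p)
E
```

```text
slide [[522.9, 274.1, 20.0]] [523.  274.2  19.1]
label [[523.4, 303.6, 4.0]] [523.6 304.2   1. ]
corner [[577.7, -158.6, 122.0]] [ 577.4 -157.6  124.9]
longL [[590.1, -96.0, 126.0]] [590.2 -96.1 125.5]
longR [[577.3, -159.2, 126.0]] [ 577.2 -159.   126.7]
end [[557.9, -162.5, 126.0]] [ 557.9 -162.6  125.9]
clip [[544.5, -52.2, 130.0]] [544.5 -52.3 129.5]
plateTL [[712.2, -37.1, 115.0]] [710.9 -36.4 119.4]
plateTR [[651.8, -284.7, 115.0]] [ 650.2 -281.2  122.5]
plateBR [[417.9, -230.7, 115.0]] [ 410.8 -275.8    1.7]
plateBL [[478.6, 20.9, 115.0]] [478.6  21.3 118.2]
bottle [[686.7, 365.7, 68.0]] [691.  370.7  50.1]
rack [[693.2, 240.7, 46.0]] [696.2 242.4  33.7]
dish [[565.3, 469.4, 30.0]] [565.1 468.6  32.3]
((24.0, 10.5), (13.0, 34.0), 90.0)
{'mtx': array([[332.03125562,   0.        , 286.30493203],
       [  0.        , 332.03125562, 218.55676069],
       [  0.        ,   0.        ,   1.        ]]), 'k1': -0.054004010874365786, 'mount': array([[ 1.64933129e-04, -9.58002939e-01, -2.86758333e-01,
         8.15466194e+01],
       [ 9.99999934e-01,  6.52469790e-05,  3.57186900e-04,
        -3.97127505e-01],
       [-3.23475985e-04, -2.86758373e-01,  9.58002887e-01,
        -1.53274070e+02],
       [ 0.00000000e+00,  0.00000000e+00,  0.00000000e+00,
         1.00000000e+00]])}
```

View pics/hold.png

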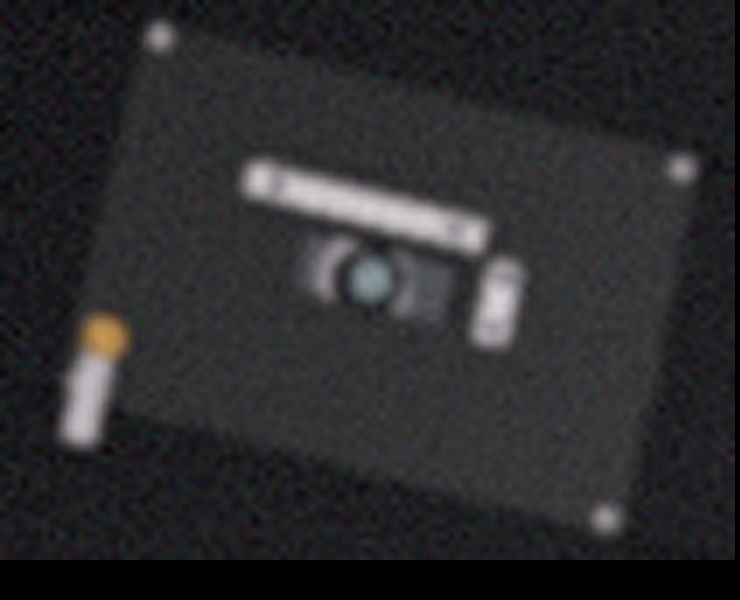

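Call:
drive_tool:
  deltas: "0.16 0.25 0 0.034;0.16 0.25 0 0.034;0.16 0.25 0 0.034;0.16 0.25 0 0.034;0.16 0.25 0 0.034;0.16 0.25 0 0.034;0.16 0.25 0 0.034;0.16 0.25 0 0.034;0.16 0.25 0 0.034;0.16 0.25 0 0"
  gripper: 0

```text
t: 0.93
eef_pos: [407.8, -322.6, 231.5]
tcp_rot: [-3.141, -0.0, 1.375]
ft_force: [0.9, -0.4, 0.6]
opening: 0.999
grip_force: 0.0
```

Call:
drive_tool:
  deltas: "0.2 0.25 0 0;0.2 0.25 0 0;0.2 0.25 0 0;0.2 0.25 0 0;0.2 0.25 0 0;0.2 0.25 0 0;0.2 0.25 0 0;0 0 -0.2 0;0 0 0 0;0 0 0 0"

```text
t: 1.77
eef_pos: [546.8, -148.8, 210.9]
tcp_rot: [-3.139, -0.0, 1.369]
ft_force: [0.8, -0.5, 0.2]
opening: 1.001
grip_force: 0.0
```

```bash
python3 - <<'E'
from h import *
grab("wrist","w1");s=env.state();print(s["t"],s["eef_pos"],s["tcp_rot"],s["joints"])
E
```

```text
1.8167 [ 546.94096045 -149.34375172  211.68292019] [-3.14054853e+00 -9.08099359e-05  1.36782668e+00] [-3.83007307e-01  4.30607879e-01  1.72674685e+00 -1.17136385e-04
  9.85281430e-01 -1.79972926e-01]
```

View pics/w1.png

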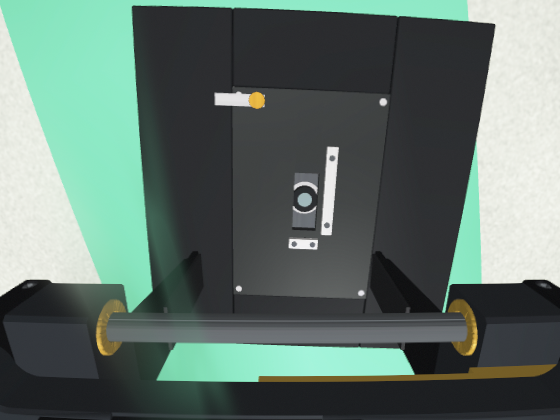

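```bash
python3 - <<'E'
from h import *
im,d,K,k1,W=load("w1")
m=((im.min(2)>120)).astype(np.uint8);m[:, :280]=0;m[:,345:]=0;m[:140]=0;m[255:]=0
cs=[c for c in cv2.findContours(m,0,1)[0] if cv2.contourArea(c)>100]
for c in cs:
    # only outer contour -> points on z=126
    P=onz(c[:,0,:],126,K,k1,W)[:,:2].astype(np.float32)
    r=cv2.minAreaRect(P);print(cv2.contourArea(c),r,cv2.boxPoints(r).round(1).tolist())
    print(cv2.boundingRect(c))
hsv=cv2.cvtColor(im,cv2.COLOR_RGB2HSV)
c=((hsv[...,1]>150)&(hsv[...,0]<30)&(hsv[...,2]>120)).astype(np.uint8);c[130:]=0
v,u=np.nonzero(c);print(onz([(u.mean(),v.mean())],130,K,k1,W),len(u))
C=cloud(d,K,k1,W)
print(C[150:225,328:334].reshape(-1,3)[:,2].mean(),C[170:230,345:365,2].mean(),C[240:248,295:312,2].mean())
E
```

```text
280.5 ((556.95703125, -160.60687255859375), (9.008248329162598, 22.32862091064453), 78.43743896484375) [[545.0999755859375, -162.8000030517578], [567.0, -167.3000030517578], [568.7999877929688, -158.39999389648438], [546.9000244140625, -154.0]]
(288, 238, 30, 12)
131.0 ((564.8173217773438, -126.89713287353516), (9.847807884216309, 9.586653709411621), 78.99775695800781) [[559.2000122070312, -130.8000030517578], [568.5999755859375, -132.60000610351562], [570.5, -123.0], [561.0999755859375, -121.0999984741211]]
(298, 193, 14, 14)
926.5 ((583.3385009765625, -125.09524536132812), (66.38644409179688, 8.458133697509766), 76.0597152709961) [[571.2000122070312, -156.3000030517578], [579.4000244140625, -158.3000030517578], [595.4000244140625, -93.9000015258789], [587.2000122070312, -91.9000015258789]]
(321, 146, 18, 90)
[[546.04459122 -52.08450206 130.        ]] 204
126.06797933706588 122.59776961668295 126.24583049602894
```

```bash
cat >> h.py <<'E'
def edges(g,rng,lo,hi,horiz,W,K,k1,z=126):
    """subpixel both edges of a bright bar in each row (or column if horiz); returns two line fits (point, angle of dir, rms)"""
    A=[];B=[]
    for i in rng:
        l=(g[lo:hi,i] if horiz else g[i,lo:hi]).astype(float)
        lv=(np.percentile(l,15)+np.percentile(l,92))/2
        k=np.nonzero(l>lv)[0]
        if len(k)<3 or k[0]==0 or k[-1]==len(l)-1: continue
        a,b=k[0],k[-1]
        ea=a-(l[a]-lv)/(l[a]-l[a-1])+lo; eb=b+(l[b]-lv)/(l[b]-l[b+1])+lo
        A.append((i,ea) if horiz else (ea,i)); B.append((i,eb) if horiz else (eb,i))
    out=[]
    for E in(A,B):
        P=onz(E,z,K,k1,W)[:,:2]
        for _ in range(3):
            c=P.mean(0);dv=np.linalg.svd(P-c)[2][0];n=np.array([-dv[1],dv[0]]);e=(P-c)@n
            P=P[abs(e)<=max(2.5*np.sqrt((e**2).mean()),.05)]
        dv=dv*np.sign(dv[0] if horiz else dv[1])
        out.append((c.round(2),np.degrees(np.arctan2(dv[1],dv[0])).round(2),np.sqrt((e**2).mean()).round(2)))
    return out
E
python3 - <<'E'
from h import *
im,d,K,k1,W=load("w1");g=im.min(2)
for a in edges(g,range(152,232),316,346,False,W,K,k1): print("long",a)
for a in edges(g,range(291,316),233,256,True,W,K,k1): print("end",a)
g2=im.max(2)
for n,(u,v) in {"a":(239,289),"b":(361,293),"c":(383,102)}.items():
    w=g[v-7:v+8,u-7:u+8].astype(float);w=np.clip(w-80,0,None);y,x=np.mgrid[v-7:v+8,u-7:u+8]
    print(n,onz([((w*x).sum()/w.sum(),(w*y).sum()/w.sum())],122.5,K,k1,W).round(1))
E
```

```text
long (array([ 579.45, -124.21]), np.float64(76.2), np.float64(0.06))
long (array([ 587.41, -125.83]), np.float64(76.07), np.float64(0.09))
end (array([ 558.  , -156.91]), np.float64(-14.79), np.float64(0.09))
end (array([ 556.5 , -164.78]), np.float64(-13.57), np.float64(0.08))
a [[ 498.4 -189.8  122.5]]
b [[ 595.2 -213.4  122.5]]
c [[631.1 -69.9 122.5]]
```

Call:
drive_tool:
  deltas: "-0.02 0.3 0 0.0325;-0.02 0.3 0 0.0325;-0.02 0.3 0 0;-0.02 0.3 0 0;-0.02 0.3 0 0;-0.02 0.3 0 0;-0.02 0.3 0 0;-0.02 0.3 0 0;-0.02 0.3 0 0;-0.02 0.3 0 0"

```text
t: 2.65
eef_pos: [527.3, 151.4, 212.8]
tcp_rot: [3.14, -0.0, 1.571]
ft_force: [0.2, -0.5, 0.6]
opening: 0.998
grip_force: 0.0
```

Call:
drive_tool:
  deltas: "-0.01 0.3 0 0;-0.01 0.3 0 0;-0.01 0.3 -0.2 0;-0.01 0.2 -0.3 0;0 0 -0.3 0;0 0 0 0;0 0 0 0;0 0 0 0"

```text
t: 3.32
eef_pos: [524.3, 260.2, 133.5]
tcp_rot: [3.14, -0.001, 1.571]
ft_force: [0.3, -0.4, 1.0]
opening: 1.001
grip_force: 0.0
```

```bash
python3 - <<'E'
from h import *
a=grab("wrist","w2");s=env.state();print(s["t"],s["eef_pos"],s["tcp_rot"],s["joints"])
im,d,K,k1,W=a
C=cloud(d,K,k1,W)
for p in [(523,274,20),(523,302,4)]:
    q=np.linalg.inv(W)@np.r_[p,1];print(K@(q[:3]/q[2]))
E
```

```text
3.3667 [524.48098114 260.30871475 133.8446087 ] [ 3.13891265e+00 -8.96882323e-04  1.57083100e+00] [ 3.47940289e-01  5.48970055e-01  1.76039584e+00 -9.56522882e-05
  8.29401543e-01  3.47971312e-01]
[284.21300386 204.72693786   1.        ]
[284.23954296 168.14965408   1.        ]
```

View pics/w2.png

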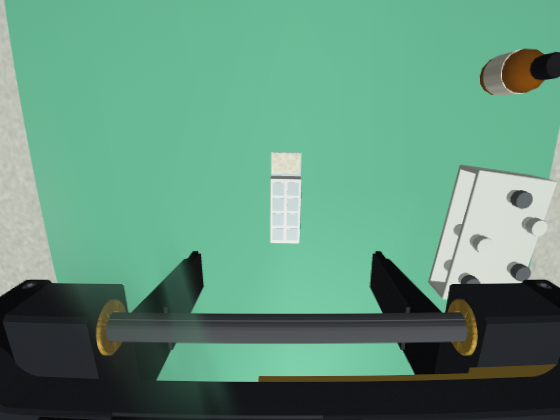

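```bash
python3 - <<'E'
from h import *
im,d,K,k1,W=load("w2");g=im[...,0].astype(int)-0
for a in edges(im[...,0],range(183,238),255,315,False,W,K,k1,20): print("cham",a)
for a in edges(im[...,0],range(156,172),255,318,False,W,K,k1,4): print("lab",a)
l=im[140:260,278:294,0].mean(1);print(l.round().astype(int).tolist())
for v,z in((153,4),(176.5,20),(178,20),(243,20)): print(v,onz([(285.5,v)],z,K,k1,W).round(1))
E
```

```text
cham (array([510.94, 269.29]), np.float64(88.85), np.float64(0.04))
cham (array([536.12, 269.28]), np.float64(89.1), np.float64(0.11))
lab (array([511.52, 305.99]), np.float64(89.04), np.float64(0.01))
lab (array([536.82, 305.99]), np.float64(89.22), np.float64(0.04))
[109, 109, 109, 109, 109, 109, 109, 109, 109, 109, 109, 109, 149, 209, 220, 222, 222, 222, 222, 221, 220, 220, 220, 219, 218, 218, 220, 220, 220, 221, 223, 223, 223, 220, 198, 190, 116, 105, 114, 211, 226, 227, 212, 206, 206, 206, 207, 206, 207, 207, 207, 205, 206, 207, 207, 220, 228, 228, 212, 208, 208, 207, 207, 208, 207, 208, 208, 208, 208, 208, 213, 229, 230, 216, 210, 209, 210, 210, 210, 210, 210, 211, 211, 211, 211, 218, 231, 232, 207, 212, 212, 212, 213, 213, 213, 214, 214, 214, 214, 214, 228, 233, 234, 152, 116, 114, 114, 114, 114, 114, 114, 114, 115, 114, 115, 115, 115, 115, 115, 115]
153 [[524.1 314.8   4. ]]
176.5 [[524.1 297.5  20. ]]
178 [[524.1 296.3  20. ]]
243 [[524.1 240.2  20. ]]
```

Call:
drive_tool:
  deltas: "-0.007 0.173 0 -0.0056;0 0 -0.2 0;0 0 -0.2 0;0 0 -0.2 0;0 0 -0.2 0;0 0 -0.1 0;0 0 0 0;0 0 0 0;0 0 0 0"

```text
t: 4.12
eef_pos: [523.5, 278.4, 43.3]
tcp_rot: [3.139, -0.001, 1.554]
ft_force: [-0.4, 0.7, 0.6]
opening: 1.001
grip_force: 0.0
```

```bash
python3 - <<'E'
from h import *
S=[]
for i in range(6):
    s=env.state();S.append(np.r_[s["eef_pos"],s["tcp_rot"],s["ft_force"]])
    env.read_camera("wrist")
print(np.round(S,3))
E
```

```text
[[ 5.23495e+02  2.78368e+02  4.32780e+01  3.13900e+00 -1.00000e-03
   1.55400e+00 -3.65000e-01  7.45000e-01  5.58000e-01]
 [ 5.23385e+02  2.78413e+02  4.32230e+01  3.13900e+00 -1.00000e-03
   1.55400e+00 -1.24000e-01  1.64000e-01 -1.35000e-01]
 [ 5.23248e+02  2.78463e+02  4.30730e+01  3.14000e+00 -1.00000e-03
   1.55500e+00  3.25000e-01  2.86000e-01  4.65000e-01]
 [ 5.23123e+02  2.78462e+02  4.28740e+01  3.14000e+00 -1.00000e-03
   1.55500e+00 -6.44000e-01 -7.54000e-01 -2.00000e-03]
 [ 5.22972e+02  2.78439e+02  4.26270e+01  3.14000e+00 -1.00000e-03
   1.55500e+00  4.77000e-01  6.53000e-01 -1.60000e-01]
 [ 5.22891e+02  2.78411e+02  4.24090e+01  3.14000e+00 -0.00000e+00
   1.55500e+00  6.74000e-01  4.92000e-01 -7.00000e-03]]
```

Call:
drive_tool:
  deltas: "0 0 -0.1 0;0 0 -0.065 0;0 0 0 0;0 0 0 0;0 0 0 0;0 0 0 0"

```text
t: 4.92
eef_pos: [522.7, 278.3, 25.2]
tcp_rot: [3.141, -0.0, 1.555]
ft_force: [-0.8, 0.0, 0.4]
opening: 1.0
grip_force: 0.0
```

```bash
python3 - <<'E'
from h import *
grab("side","s2");grab("wrist","w3");s=env.state();print(s["t"],s["eef_pos"],s["tcp_rot"],s["ft_force"])
im=load("s2")[0][230:350,200:340];im2=load("w3")[0]
o=np.zeros((600,560,3),np.uint8);o[:420]=im2;o2=cv2.resize(im,None,fx=4,fy=4)
save("s2c",np.vstack([cv2.resize(im2[140:340,180:400],(560,509)[:2])[:300],o2[100:400]]) if 0 else o2)
E
```

```text
5.0167 [522.72167611 278.32966605  25.34499478] [ 3.14119343e+00 -1.21696572e-04  1.55473447e+00] [-0.59199437 -0.87323379 -0.88249042]
```

View pics/s2c.png

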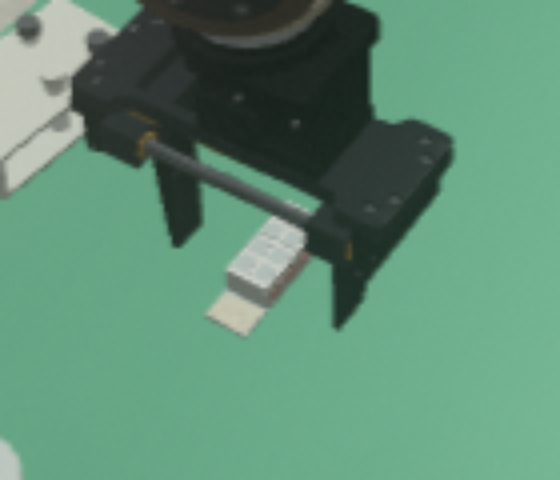

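Call:
drive_tool:
  deltas: "0 0 0 0;0 0 0 0;0 0 0 0;0 0 0 0;0 0 0 0;0 0 0 0;0 0 0 0;0 0 0 0"
  gripper: 1

```text
t: 5.68
eef_pos: [522.6, 278.3, 25.1]
tcp_rot: [3.142, 0.0, 1.555]
ft_force: [1.1, 0.1, -0.5]
opening: 0.497
grip_force: 0.0
```

Call:
drive_tool:
  deltas: "0 0 0 0;0 0 0 0;0 0 0 0;0 0 0 0;0 0 0 0;0 0 0 0;0 0 0 0;0 0 0 0"

```text
t: 6.35
eef_pos: [522.6, 278.3, 25.2]
tcp_rot: [3.141, -0.0, 1.555]
ft_force: [0.6, 0.4, -0.1]
opening: 0.268
grip_force: 30.0
```

Call:
drive_tool:
  deltas: "0 0 0.03 0;0 0 0.06 0;0 0 0.1 0;0 0 0.15 0;0 0 0.15 0;0 0 0.1 0;0 0 0.05 0;0 0 0 0;0 0 0 0"

```text
t: 7.1
eef_pos: [522.6, 278.3, 89.2]
tcp_rot: [3.141, -0.0, 1.555]
ft_force: [0.1, 0.0, -1.2]
opening: 0.266
grip_force: 30.0
```

```bash
python3 - <<'E'
from h import *
im=grab("wrist","w4")[0];s=env.state();print(s["t"],s["eef_pos"],s["tcp_rot"],s["ft_force"],s["opening"],s["moment"])
save("w4c",cv2.resize(im[150:400,160:420],None,fx=2.3,fy=2.3))
E
```

```text
7.15 [522.37932073 278.21054228  88.78022985] [-3.14115268e+00  2.30905072e-04  1.55473833e+00] [ 0.62434245 -0.61076617 -1.37910769] 0.2651399058176305 [-0.01709592 -0.05669163 -0.00223369]
```

View pics/w4c.png

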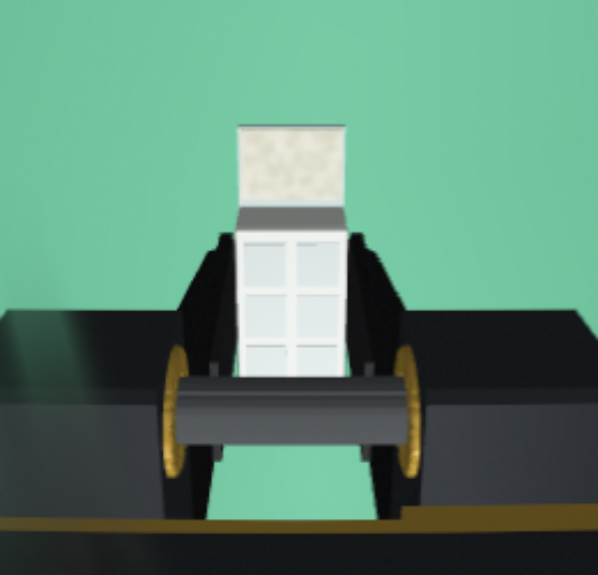

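```bash
python3 - <<'E'
from h import *
im,d,K,k1,W=load("w4")
p=env.camera_params("wrist");M=np.array(p["mount"])
C=cloud(d,K,k1,M) # tool coords
for n,(v0,v1,u0,u1) in {"label":(207,236,267,307),"cham":(253,312,268,306)}.items():
    P=C[v0:v1,u0:u1].reshape(-1,3);P=P[P[:,2]>-100]
    z=P[:,2];A=np.c_[P[:,:2]-P[:,:2].mean(0),np.ones(len(P))];c=np.linalg.lstsq(A,z,rcond=None)[0]
    print(n,P.mean(0).round(2),"slopes deg",np.degrees(c[:2]).round(2),"rms",(z-A@c).std().round(2),P.min(0).round(1),P.max(0).round(1))
for zt in (21,):
    l=im[195:215,275:300,0].mean(1);print(l.round().astype(int).tolist())
    r=onz([(286,204.3),(263,205),(310,205)],zt,K,k1,M);print(r.round(2))
E
```

```text
label [28.13  0.28 20.69] slopes deg [-0.55 -0.01] rms 0.62 [ 19.7 -10.6  18.7] [36.6 11.2 22.8]
cham [-0.7   0.28  4.56] slopes deg [ 0.14 -0.07] rms 0.61 [-18.8  -9.8   2.6] [16.4 10.3  6.4]
[118, 118, 118, 118, 118, 118, 118, 118, 119, 105, 176, 200, 225, 227, 227, 228, 228, 228, 228, 228]
[[ 3.754e+01  1.000e-02  2.100e+01]
 [ 3.715e+01 -1.245e+01  2.100e+01]
 [ 3.715e+01  1.301e+01  2.100e+01]]
```

Call:
drive_tool:
  deltas: "0 0 0.1 0;0 0 0.2 0;0 0 0.3 -0.012;0 0 0.3 -0.012;0 0 0.2 -0.012;0.01 -0.05 0.05 -0.012;0.02 -0.1 0 -0.012;0.02 -0.2 0 -0.012;0.02 -0.25 0 0;0.02 -0.25 0 0"

```text
t: 7.98
eef_pos: [531.1, 192.0, 203.2]
tcp_rot: [-3.14, 0.001, 1.328]
ft_force: [-0.1, 0.3, -0.4]
opening: 0.268
grip_force: 30.0
```

Call:
drive_tool:
  deltas: "0.04 -0.3 0 0;0.04 -0.3 0 0;0.04 -0.3 0 0;0.04 -0.3 0 0;0.04 -0.3 0 0;0.04 -0.3 0 0;0.04 -0.3 0 0;0.03 -0.25 0 0;0.01 -0.2 0 0;0.01 -0.1 0 0"

```text
t: 8.82
eef_pos: [564.1, -74.3, 203.2]
tcp_rot: [-3.14, 0.0, 1.326]
ft_force: [-0.2, -0.3, -0.9]
opening: 0.264
grip_force: 30.0
```

Call:
drive_tool:
  deltas: "0 -0.1 0 0;0 -0.05 0 0;0 0 0 0;0 0 0 0;0 0 0 0;0 0 0 0"

```text
t: 9.32
eef_pos: [564.6, -85.9, 204.2]
tcp_rot: [3.142, -0.0, 1.33]
ft_force: [0.1, -0.6, -0.5]
opening: 0.267
grip_force: 30.0
```

```bash
python3 - <<'E'
from h import *
im=grab("wrist","w5")[0];s=env.state();print(s["t"],s["eef_pos"],s["tcp_rot"],s["ft_force"],s["opening"],s["moment"])
E
```

```text
9.3667 [564.63235371 -85.96137657 204.23071401] [ 3.14142808e+00 -5.33423905e-05  1.32949585e+00] [-0.0998449  -0.16293983 -0.49493901] 0.26534196581899067 [ 0.01693831 -0.05261396 -0.01500172]
```

View pics/w5.png

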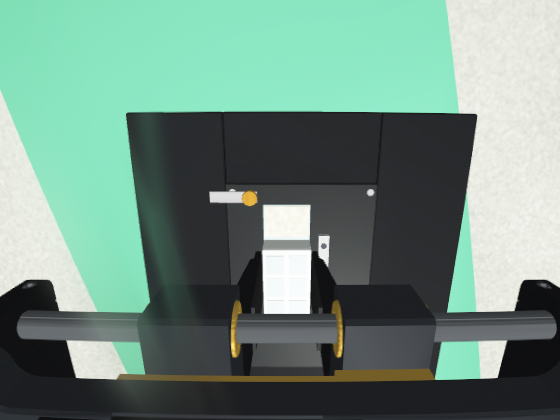

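```bash
python3 - <<'E'
from h import *
im,d,K,k1,W=load("w5");g=im.min(2)
P=[]
for u,v in ((233,189),(370,192)):
    w=g[v-6:v+7,u-6:u+7].astype(float)
    w=np.clip(w-90,0,None)
    if u<300: w[7:]=0;
    y,x=np.mgrid[v-6:v+7,u-6:u+7];q=((w*x).sum()/w.sum(),(w*y).sum()/w.sum());P.append(onz([q],122.5,K,k1,W)[0]);print(q,P[-1].round(1))
dv=P[1]-P[0];print("screw line",np.degrees(np.arctan2(dv[1],dv[0])))
# stage plate far edge: dark vs green, per column
E=[]
for u in list(range(140,470,5)):
    l=im[95:130,u,1].astype(float);lv=(l[:8].mean()+l[-6:].mean())/2;k=np.nonzero(l<lv)[0][0];E.append((u,95+k-1+(l[k-1]-lv)/(l[k-1]-l[k])))
Q=onz(E,118,K,k1,W);f=np.polyfit(Q[:,0],Q[:,1],1);print("edge",np.degrees(np.arctan(f[0])),(Q[:,1]-np.polyval(f,Q[:,0])).std())
for a in edges(g,range(240,262),313,334,False,W,K,k1): print("long",a)
# slide chamber and label edges angle in hand
for r,z in ((range(212,238),W[2,3]*0+204.2-20.8),(range(252,300),204.2-4.8)):
    try: print([x for x in edges(im[...,0],r,250,322,False,W,K,k1,z)])
    except Exception as e: print(e)
E
```

```text
(np.float64(231.75615763546799), np.float64(189.0)) [534.5 -43.9 122.5]
(np.float64(370.1301020408163), np.float64(192.03316326530611)) [631.1 -69.9 122.5]
screw line -15.07410895598907
edge -13.906901758630617 0.0753397031483861
long (array([ 585.3 , -104.01]), np.float64(87.91), np.float64(0.97))
long (array([ 592.48, -105.79]), np.float64(78.17), np.float64(0.07))
[(array([558.62, -56.89]), np.float64(76.39), np.float64(0.04)), (array([583.43, -63.  ]), np.float64(76.79), np.float64(0.02))]
[(array([552.65, -81.86]), np.float64(76.24), np.float64(0.04)), (array([577.19, -87.9 ]), np.float64(76.34), np.float64(0.05))]
```

Call:
drive_tool:
  deltas: "0 -0.05 -0.05 0;0 -0.1 -0.1 0;0 -0.1 -0.15 0;0 -0.01 -0.1 0;0 0 -0.05 0;0 0 -0.02 0;0 0 0 0;0 0 0 0;0 0 0 0"

```text
t: 10.12
eef_pos: [564.9, -112.5, 157.7]
tcp_rot: [3.141, 0.0, 1.329]
ft_force: [0.3, 0.3, -0.3]
opening: 0.266
grip_force: 30.0
```

Call:
drive_tool:
  deltas: "0 0 -0.02 0;0 0 -0.02 0;0 0 -0.02 0;0 0 0 0;0 0 0 0;0 0 0 0"

```text
t: 10.62
eef_pos: [564.6, -112.7, 151.2]
tcp_rot: [3.142, 0.0, 1.329]
ft_force: [-0.6, 0.3, -1.6]
opening: 0.268
grip_force: 30.0
```

Call:
drive_tool:
  deltas: "0 0 -0.015 0;0 0 -0.015 0;0 0 -0.01 0;0 0 0 0;0 0 0 0;0 0 0 0;0 0 0 0"

```text
t: 11.2
eef_pos: [564.6, -112.7, 147.2]
tcp_rot: [3.141, 0.0, 1.329]
ft_force: [0.0, 0.2, 0.4]
opening: 0.268
grip_force: 30.0
```

Call:
drive_tool:
  deltas: "0 0 -0.005 0;0 0 -0.005 0;0 0 0 0;0 0 0 0;0 0 0 0;0 0 0 0"

```text
t: 11.7
eef_pos: [564.6, -112.7, 146.2]
tcp_rot: [3.141, 0.0, 1.329]
ft_force: [0.5, 0.7, -0.1]
opening: 0.264
grip_force: 30.0
```

Call:
drive_tool:
  deltas: "0 0 -0.005 0;0 0 0 0;0 0 0 0;0 0 0 0;0 0 0 0"

```text
t: 12.12
eef_pos: [564.6, -112.7, 145.7]
tcp_rot: [3.141, -0.0, 1.329]
ft_force: [0.9, -0.3, -0.3]
opening: 0.27
grip_force: 30.0
```

Call:
drive_tool:
  deltas: "0 0 -0.005 0;0 0 0 0;0 0 0 0;0 0 0 0;0 0 0 0"

```text
t: 12.53
eef_pos: [564.6, -112.7, 145.1]
tcp_rot: [3.142, -0.0, 1.328]
ft_force: [0.0, -0.6, -0.7]
opening: 0.264
grip_force: 30.0
```

Call:
drive_tool:
  deltas: "0 0 -0.004 0;0 0 0 0;0 0 0 0;0 0 0 0"

```text
t: 12.87
eef_pos: [564.6, -112.7, 145.1]
tcp_rot: [3.141, 0.0, 1.329]
ft_force: [-2.7, 0.2, 4.6]
opening: 0.266
grip_force: 30.0
```

Call:
drive_tool:
  deltas: "0 0 -0.004 0;0 0 0 0;0 0 0 0;0 0 0 0"

```text
t: 13.2
eef_pos: [564.6, -112.7, 145.1]
tcp_rot: [3.141, 0.0, 1.329]
ft_force: [-3.4, 1.6, 10.0]
opening: 0.268
grip_force: 30.0
```

Call:
drive_tool:
  deltas: "0 0 -0.004 0;0 0 0 0;0 0 0 0;0 0 0 0"

```text
t: 13.53
eef_pos: [564.6, -112.7, 145.1]
tcp_rot: [3.141, 0.0, 1.329]
ft_force: [-4.8, -0.3, 13.8]
opening: 0.266
grip_force: 30.0
```

Call:
drive_tool:
  deltas: "0 0 0.009 0;0.01 -0.0025 0 0;0.01 -0.0025 0 0;0.005 -0.0012 0 0;0 0 0 0;0 0 0 0;0 0 0 0"

```text
t: 14.12
eef_pos: [566.5, -113.2, 145.1]
tcp_rot: [-3.14, -0.0, 1.329]
ft_force: [-5.4, 1.2, 8.5]
opening: 0.265
grip_force: 30.0
```

Call:
drive_tool:
  deltas: "0.005 -0.0012 0 0;0 0 0 0;0 0 0 0;0 0 0 0"

```text
t: 14.45
eef_pos: [567.0, -113.2, 145.1]
tcp_rot: [-3.14, -0.0, 1.329]
ft_force: [-5.9, 0.9, 9.0]
opening: 0.266
grip_force: 30.0
```

Call:
drive_tool:
  deltas: "0.005 -0.0012 0 0;0 0 0 0;0 0 0 0;0 0 0 0"

```text
t: 14.78
eef_pos: [567.5, -113.4, 145.1]
tcp_rot: [-3.14, -0.0, 1.329]
ft_force: [-5.4, 0.6, 8.5]
opening: 0.261
grip_force: 30.0
```

Call:
drive_tool:
  deltas: "0 0 0.004 0;0.003 -0.0007 0 0;0 0 0 0;0 0 0 0;0 0 0 0"

```text
t: 15.2
eef_pos: [568.4, -113.6, 145.2]
tcp_rot: [-3.141, -0.0, 1.328]
ft_force: [-1.0, -0.3, 1.6]
opening: 0.266
grip_force: 30.0
```

Call:
drive_tool:
  deltas: "0.005 -0.0012 0 0;0 0 0 0;0 0 0 0;0 0 0 0"

```text
t: 15.53
eef_pos: [568.9, -113.8, 145.2]
tcp_rot: [3.142, -0.0, 1.328]
ft_force: [-1.9, 1.3, 0.6]
opening: 0.263
grip_force: 30.0
```

Call:
drive_tool:
  deltas: "0.004 -0.001 -0.001 0;0 0 0 0;0 0 0 0;0 0 0 0"

```text
t: 15.87
eef_pos: [569.0, -113.8, 145.1]
tcp_rot: [-3.141, -0.0, 1.329]
ft_force: [-4.9, 0.5, 3.4]
opening: 0.265
grip_force: 30.0
```

Call:
drive_tool:
  deltas: "0.004 -0.001 0 0;0 0 0 0;0 0 0 0;0 0 0 0"

```text
t: 16.2
eef_pos: [569.0, -113.7, 145.1]
tcp_rot: [-3.14, -0.0, 1.329]
ft_force: [-7.2, 0.7, 4.9]
opening: 0.266
grip_force: 30.0
```

Call:
drive_tool:
  deltas: "0.004 -0.001 0 0;0 0 0 0;0 0 0 0;0 0 0 0"

```text
t: 16.53
eef_pos: [569.0, -113.7, 145.1]
tcp_rot: [-3.139, -0.0, 1.329]
ft_force: [-9.1, 1.9, 6.9]
opening: 0.265
grip_force: 30.0
```

Call:
drive_tool:
  deltas: "-0.006 0.0014 0.002 0;-0.0024 -0.01 0 0;-0.0024 -0.01 0 0;-0.0024 -0.01 0 0;-0.0024 -0.01 0 0;0 0 0 0;0 0 0 0;0 0 0 0"

```text
t: 17.2
eef_pos: [568.1, -117.2, 145.1]
tcp_rot: [-3.14, -0.001, 1.328]
ft_force: [-4.6, 5.7, 3.0]
opening: 0.268
grip_force: 30.0
```

```bash
cat > av.py <<'E'
from h import *
S=[]
for i in range(6):
    env.read_camera("side");s=env.state();S.append(np.r_[s["eef_pos"],s["tcp_rot"],s["ft_force"],s["moment"],s["opening"],s["grip_force"]])
S=np.array(S);S[:,3]=S[:,3]%(2*np.pi);m=S.mean(0);a=np.radians(-13.9);ex=np.array([np.cos(a),np.sin(a)]);ey=np.array([-ex[1],ex[0]])
dp=m[:2]-[567.25,-120.31]
print(s["t"],"pos",m[:3].round(2),"rot",m[3:6].round(4),"M",m[9:12].round(3),m[12:].round(3));print("home off",(dp@ex).round(2),(dp@ey).round(2),"F ex,ey,z",(m[6:8]@ex).round(2),(m[6:8]@ey).round(2),m[8].round(2))
E
python3 av.py
```

```text
17.5 pos [ 568.15 -117.18  145.16] rot [ 3.1429e+00 -9.0000e-04  1.3285e+00] M [ 0.992  0.778 -0.043] [ 0.266 30.001]
home off 0.12 3.26 F ex,ey,z -5.32 4.28 2.46
```

Call:
drive_tool:
  deltas: "-0.0024 -0.01 0 0;-0.0024 -0.01 0 0;-0.001 -0.004 0 0;0 0 0 0;0 0 0 0"

```text
t: 17.92
eef_pos: [567.6, -119.5, 145.2]
tcp_rot: [-3.14, -0.001, 1.328]
ft_force: [-3.6, 6.3, 3.1]
opening: 0.267
grip_force: 30.0
```

Call:
drive_tool:
  deltas: "-0.001 -0.004 0 0;0 0 0 0;0 0 0 0;0 0 0 0"

```text
t: 18.25
eef_pos: [567.5, -119.8, 145.1]
tcp_rot: [-3.14, -0.001, 1.328]
ft_force: [-3.5, 6.1, 2.4]
opening: 0.263
grip_force: 30.0
```

Call:
drive_tool:
  deltas: "-0.001 -0.004 0 0;0 0 0 0;0 0 0 0;0 0 0 0"

```text
t: 18.58
eef_pos: [567.4, -120.1, 145.2]
tcp_rot: [-3.14, -0.001, 1.328]
ft_force: [-3.0, 8.4, 3.3]
opening: 0.264
grip_force: 30.0
```

Call:
drive_tool:
  deltas: "-0.001 -0.004 0 0;0 0 0 0;0 0 0 0;0 0 0 0"

```text
t: 18.92
eef_pos: [567.4, -120.1, 145.2]
tcp_rot: [-3.14, -0.002, 1.328]
ft_force: [-2.8, 10.0, 2.1]
opening: 0.263
grip_force: 30.0
```

```bash
python3 av.py
```

```text
19.2167 pos [ 567.41 -120.12  145.16] rot [ 3.1429e+00 -1.9000e-03  1.3284e+00] M [ 1.835  0.535 -0.046] [ 0.266 30.   ]
home off 0.11 0.22 F ex,ey,z -5.78 9.3 3.03
```

Call:
drive_tool:
  deltas: "0.0005 -0.003 0 0;0 0 0 0;0 0 0 0;0 0 0 0"

```text
t: 19.55
eef_pos: [567.4, -120.2, 145.2]
tcp_rot: [-3.14, -0.002, 1.328]
ft_force: [-2.1, 12.2, 3.1]
opening: 0.266
grip_force: 30.0
```

```bash
python3 av.py; python3 - <<'E'
from h import *
im=grab("wrist","w6")[0];t=grab("top","top2")[0]
o=np.zeros((600,780,3),np.uint8);o[:500,:500]=cv2.resize(im[170:345,205:380],(500,500),interpolation=cv2.INTER_CUBIC)
o[:280,505:775]=cv2.convertScaleAbs(cv2.resize(t[185:241,380:434+0],(270,280),interpolation=cv2.INTER_CUBIC),alpha=1.6)
save("fin",o)
E
```

```text
19.85 pos [ 567.41 -120.14  145.17] rot [ 3.1432e+00 -2.3000e-03  1.3284e+00] M [ 2.166  0.536 -0.047] [ 0.266 30.   ]
home off 0.11 0.21 F ex,ey,z -6.0 10.74 3.42
```

View pics/fin.png

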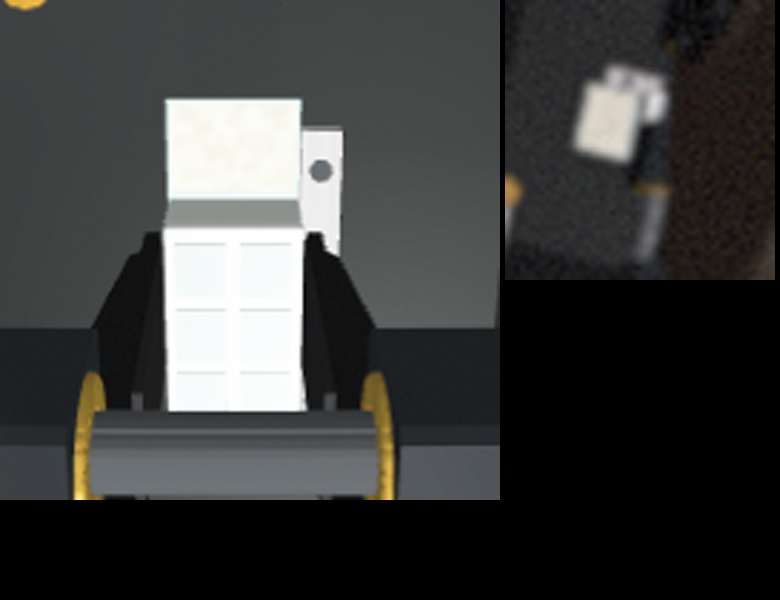

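```bash
python3 - <<'E'
from h import *
im,d,K,k1,W=load("w6")
M=np.array(env.camera_params("wrist")["mount"]);C=cloud(d,K,k1,W)
for n,(v0,v1,u0,u1) in {"label":(207,238,266,308),"cham":(252,312,267,308),"plate":(185,240,330,370)}.items():
    P=C[v0:v1,u0:u1].reshape(-1,3);q=P[:,:2]-P[:,:2].mean(0);a=np.radians(-13.9);q=q@np.array([[np.cos(a),-np.sin(a)],[np.sin(a),np.cos(a)]])
    A=np.c_[q,np.ones(len(P))];c=np.linalg.lstsq(A,P[:,2],rcond=None)[0];print(n,c[2].round(2),"slope deg x,y",np.degrees(c[:2]).round(2))
for z,r in((124,range(210,236)),(140,range(254,310))):
    print(edges(im[...,0],r,250,309 if z==124 and 0 else 312,False,W,K,k1,z)[0])
E
```

```text
label 125.59 slope deg x,y [ 0.11 74.76]
cham 141.13 slope deg x,y [-0.46 19.23]
plate 123.76 slope deg x,y [-46.82  32.61]
(array([562.93, -84.81]), np.float64(75.03), np.float64(0.0))
(array([ 555.31, -116.62]), np.float64(75.99), np.float64(0.04))
```

```bash
python3 - <<'E'
from h import *
im,d,K,k1,W=load("w6");C=cloud(d,K,k1,W)
for n,(v0,v1,u0,u1) in {"label":(210,236,266,308),"cham":(254,310,267,308),"plate":(185,230,330,370)}.items():
    P=C[v0:v1,u0:u1].reshape(-1,3);z0=np.median(P[:,2]);P=P[abs(P[:,2]-z0)<2.5];q=P[:,:2]-P[:,:2].mean(0)
    a=np.radians(-13.9);q=np.c_[q@[np.cos(a),np.sin(a)],q@[-np.sin(a),np.cos(a)]]
    A=np.c_[q,np.ones(len(P))];c=np.linalg.lstsq(A,P[:,2],rcond=None)[0];print(n,len(P),c[2].round(2),np.degrees(c[:2]).round(2))
E
```

```text
label 1085 124.53 [-0.12  0.38]
cham 2289 140.62 [-0.38 -0.03]
plate 1784 122.23 [-0.04  0.02]
```

```bash
python3 -c "
from cell import env
print(env.job_done())"
```

```text
the job is handed in; nothing more can be done
None
```

The slide lies flat in the holder, label end away from the end stop, still gripped and held home against both stops (about 6 N on the long stop; about 11 N along the end stop, including friction), and the job is handed in at about 20 s.

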